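# Lock the drilling carriage under the bit with its headed pin

## Task

On the jeweller's drill stand, slide the carriage by its black post until the cross scribed on the brass blank sits directly under the tip of the drill bit; there the hole in the carriage's steel tongue lines up with the holes of the fork. Then take the headed steel pin from the wooden tool block and push it down through fork and tongue, past the spring catch, until its flange sits flat on the fork, and let go. Leave the other two tools in the block.

Things in the scene. Friction and masses are not known exactly. Their poses are not given: they have to be found in the camera images.
- drill_stand: Fixed drill stand (its place differs between runs). Dark base plate 160 x 360 x 12 mm; origin at the centre of its underside, x across, y along it (the slide direction), z up. At y = +110 mm a black hand-piece, 25 mm thick, is held upright by an arm from a column 252 mm tall at x = +64 mm. At y = -100 mm stands the steel fork; between and past them, two rails carry the carriage.
- fork_top (a point): Mouth of the fork's hole, on its top face, 85 mm up; z up. The fork: two level plates 50 x 50 x 12 mm, 16 mm apart, joined at the +x side; upright hole 13.8 mm through both. Under the lower plate, 39 mm up, a spring catch sticks into the hole's path: the pin stops on it 10 to 25 mm short of seating and has to be pushed home with about 5 to 15 N; friction holds it.
- drill_tip (a point): Point of the drill bit, 87 mm above the table; the bit is 4 mm thick and fixed.
- mark (a point): Centre of the cross scribed on top of the brass blank (44 x 86 x 4 mm) clamped on the carriage, 75 mm above the table, 12 mm below the drill tip.
- carriage (a joint): Slide of the carriage along the stand's +y, in m, range 0 to 0.110; mark under drill tip and holes in line at 0.090; starts at 0 to 0.055. About 2 N of friction; stays where left. Aluminium plate 92 x 140 x 12 mm; its steel tongue, 36 mm wide and 12 mm thick, top 71 mm up, runs through the fork's gap, with a 13.8 mm hole 210 mm from the mark towards -y.
- handle (a point): The carriage's handle: upright black post, 20 mm diameter, 46 mm tall, standing on a bracket beside the plate, 100 mm to the stand's -x side of the mark and 70 mm towards its -y. This point is on the post's axis, 99 mm above the table; the post's top is at 117 mm, its foot at 71 mm.
- pin: Headed steel pin, loose, 103 mm long: shank 12 mm diameter and 70 mm long with a tapered nose (6 mm at the tip, 9 mm long), then a flange 30 mm diameter and 5 mm thick, then a plain round grip 18 mm diameter and 28 mm tall. About 120 g. Origin at the tip of the nose, z along the pin towards the grip. It hangs by its flange in one of the three holes of the tool block, upright.
- pin_seat (a point): Centre of the underside of the pin's flange, 70 mm above its nose tip; it meets fork_top when the pin is seated.
- tool_block: Wooden tool block, fixed for the run (its place differs between runs), 190 x 62 x 80 mm. Origin at the centre of its underside, x along its length, z up. Three holes, 15 mm wide and 74 mm deep, at x = -60, 0 and +60 mm, hold the pin and two other tools, in any order; so the fingers best close along its y.
- punch: Steel doming punch standing in one of the holes, 12 mm rod with a 22 mm ball at its upper end, 109 mm long; no flange. Origin at its lower end. Leave it in the block.
- burnisher: Burnisher standing in one of the holes: dark wooden bulbous handle (28 mm thick, 54 mm tall) over a thin steel shank. Origin 8 mm below the shank's lower end on its axis. Leave it in the block.
Things that resemble listed ones, but are neither listed nor needed, are in the scene too. Leave any purple look-alike of the pin alone.

How it is judged (in metres and radians):
On the way, in this order (a step that is already met when the one before it is completed fails the run):
1. the scribed cross sits under the drill tip (within 3 mm seen from above) (horizontal distance between mark and drill_tip below 0.003 m), for 0.2 s.
2. the pin is pushed home through fork and tongue (z of pin_seat in the frame of fork_top below 0.003 m and horizontal distance between pin_seat and fork_top below 0.004 m and angle between the z axis of pin and the z axis of fork_top, either way round below 0.08 rad), for 0.2 s.
At the end, for the whole second after the job is handed in: The cross is within 3 mm of the drill tip seen from above; the pin stands upright (within 0.08 rad) through fork and tongue, its flange within 3 mm of the fork's top and 4 mm of the hole's centre, at rest; punch and burnisher still in the block (all of step 2 and horizontal distance between mark and drill_tip below 0.003 m and z of pin_seat in the frame of fork_top above -0.004 m and linear speed of pin below 0.02 m/s); the robot touches nothing.
It fails at once if the punch or the burnisher is pulled out of its hole or shifted by more than 25 mm (distance of any of punch, burnisher from where it was at the start of the episode above 0.025 m).
It also fails if it takes over 69 s, if anything falls off the work surface, if the arm or the gripper's body presses on something with over 40 N, if the wrist force passes 120 N, or if a joint passes its speed limit or range.

## Robot

A 6-joint arm with a two-finger parallel gripper is mounted at the origin on the work surface. World frame = base frame: x ahead of the robot, y to its left, z up, the work surface at z = 0. Lengths are in mm, angles in rad, forces in N, time in s.
With the tool pointing down it reaches from about 275 to 1000 mm from the base axis. Payload 8.4 kg.
Tool frame: the origin (TCP) lies at the very end of the fingers, on their centre line; the grasp point (between the pads) lies 19 mm behind it (manip.grasp_offset is the distance from the TCP to the grasp point, in mm); z points along the fingers, y is the line along which they close (so a half turn about z gives the same grasp; the last joint's range is limited). The gripper opens to 85 mm and grips with 20 to 120 N. Pads are 22 mm wide; open, the fingers measure 114 mm over their backs; the gripper's body (76 mm by 85 mm) begins 54 mm behind the grasp point. The pads swing forward as they close: fully open they stand 13 mm farther back than shut.
Start: joints at [1.189, 0.353, 1.633, -0, 1.155, -0.002], TCP at [231.708, 580.465, 231.281] pointing down, gripper open.
Joint ranges: [-2.63, 2.63], [-0.92, 2.1], [0.06, 2.66], [-1.3, 4.44], [0, 2.69], [-3.02, 3.02]. Speed limits (rad/s): [2.22, 2.22, 2.79, 3.14, 3.14, 3.14].

## Interface

Orientations are given as a rotation vector (axis times angle).
In Python, from rig import manip gives the robot as it stands. The module is installed in compiled form; this text tells all that it offers.
- The arm moves only by the tool carry_out, never from a script. Its argument "motion" is a list of rows, each a list of 2 entries, a list of its own where there are three numbers: the shift along the tool's x, y, z normalised to -1 to 1, where 1 is 0.03 m, then the turn about the tool's z normalised to -1 to 1, where 1 is 0.12 rad. A call has 1 to 5 rows; each row shifts and turns the commanded pose from where the row before left it, along the tool's axes as they then stand; what a row does not reach is not made up. A row lasts 1/12 s, in which the tool goes at most 41.7 mm and 7.16 degrees, less where a joint would pass 70% of its speed; a pose out of reach is approached as far as the arm can. A call with a number of a shift or a turn outside -1 to 1 is refused whole. A call with a gripper value outside its range is refused whole. "hand" is the closure, from 0 (fully open) to 1 (shut), set as the call begins (left out, the last holds). The fingers move at their own pace and stop on an object; "squeeze" is the grip in N (left out, the last holds). Time passes only in rows, so rows that do not move let the fingers close. It gives the time, the measured TCP pose, the force, the opening and the grip force at its end, in the units of the state.
- manip.read_state(): the state, without advancing time (a new reading comes with each control period).
- manip.capture(name): name is "side" or "top"; returns a dict with "img" (384x512x3 uint8, red, green, blue), "z_map" (384x512 float32, mm along the optical axis (not along the pixel's ray), 0 where there is no reading), "K" (3x3 intrinsics, pixels), "eye" and "attitude" of the camera in the world. Camera axes: x right, y up, looking along -z (the intrinsics and any distortion apply to the point x, -y, -z); pixel columns grow to the right and rows downward; lengths in mm; the calibration is good to about 2 mm. A picture is of the moment at which its call begins.
- manip.sign_off(): hands the job in; it is judged then, once.
The state is a dict: "time_s": time; "joint_positions": joint angles; "qvel": joint speeds; "joint_efforts": joint torques, N m; "tool_pos": TCP position; "orientation": TCP orientation; "contact_force": force on the tool from outside, world axes, zero at the start; "ft_torque": the same for the moment, N m; "opening": finger opening in mm; "grasp_force": force on a finger pad.
Only numpy, scipy, OpenCV 4.12 (cv2) and the standard library are available. Lean on these libraries where they do the work, as an engineer would, in place of code of your own. Each camera call takes 0.05 s, during which the arm holds its last target. There are 200 camera calls.

## Working session

There is one attempt and no reset: what is moved stays moved. The work goes in short steps, Python scripts to look and compute and a tool call to move; the robot and the scene stay as the last step left them, time stands still between calls to the robot, and variables do not carry over. Pictures are saved under pics/ and viewed, at most 10 in all, crops included, and the job is handed in when it is done.

Besides the shell and the picture viewer there is one more tool, called after ">>>" in YAML: its name, and indented under it one key for each argument. carry_out: Moves the arm, as the interface text tells. Scaled input: -1 to 1 covers 0.03 m each way for a shift and 0.12 rad each way for a turn. Its arguments: {"type":"object","properties":{"motion":{"type":"array"},"hand":{"type":"number"},"squeeze":{"type":"number"}},"required":["motion"]}

```bash
mkdir -p pics; cat > h.py <<'E'
import numpy as np, cv2
from rig import manip
def R_of(a):
    a=np.array(a,float)
    return a if a.shape==(3,3) else cv2.Rodrigues(a.reshape(3,1))[0]
def cloud(c):
    z=c["z_map"]; K=np.array(c["K"]); v,u=np.mgrid[0:z.shape[0],0:z.shape[1]]
    x=(u-K[0,2])/K[0,0]*z; y=(v-K[1,2])/K[1,1]*z
    P=np.stack([x,-y,-z],-1)@R_of(c["attitude"]).T+np.array(c["eye"]); P[z==0]=np.nan
    return P
E
python3 - <<'E'
from h import *
for n in("top","side"):
    c=manip.capture(n); cv2.imwrite(f"pics/{n}0.png",c["img"][...,::-1]); np.savez(f"{n}0.npz",**{k:np.array(v) for k,v in c.items()})
    print(n,c.keys(),np.array(c["K"]).round(1).tolist(),c["eye"],c["attitude"])
print(manip.read_state(),manip.grasp_offset)
E
```

```text
top dict_keys(['img', 'z_map', 'K', 'eye', 'attitude']) [[384.8, 0.0, 258.0], [0.0, 384.8, 187.0], [0.0, 0.0, 1.0]] [ 423.670814    -72.75681654 1194.1861598 ] [ 0.06353204 -0.08083467 -1.57456534]
side dict_keys(['img', 'z_map', 'K', 'eye', 'attitude']) [[456.3, 0.0, 258.1], [0.0, 456.3, 199.9], [0.0, 0.0, 1.0]] [ 256.96581465 -987.6663672   720.36067885] [ 0.96008941 -0.14709279 -0.25073818]
{'time_s': 0.1, 'joint_positions': array([ 1.18856374e+00,  3.53603116e-01,  1.63405054e+00,  1.80752916e-05,
        1.15519430e+00, -2.37653403e-03]), 'qvel': array([ 6.08286022e-04, -2.09343089e-03, -3.53117097e-03,  1.29312027e-03,
        6.29835182e-05,  4.62441832e-04]), 'joint_efforts': array([ 2.07053286e-03, -6.06356764e+01, -3.42821288e+01,  2.97437127e-04,
        3.81217949e-03, -2.87317370e-06]), 'tool_pos': array([231.56563607, 580.06520552, 230.62556819]), 'orientation': array([-5.93058480e-01, -3.08484570e+00,  1.93035065e-03]), 'contact_force': array([ 1.13126884, -0.56693312, -0.17258046]), 'ft_torque': array([-0.00036445, -0.01508828,  0.01666896]), 'grasp_force': 0.0, 'opening': 85.3165154529998} 18.700000000000003
```

View pics/top0.png

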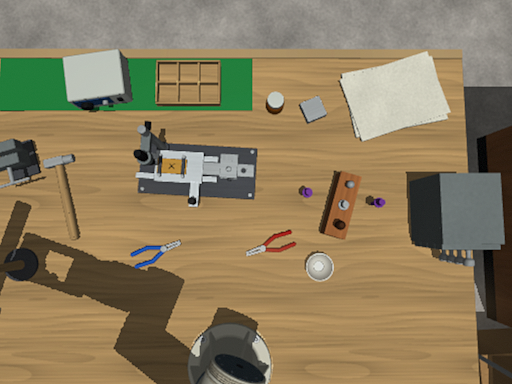

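View pics/side0.png

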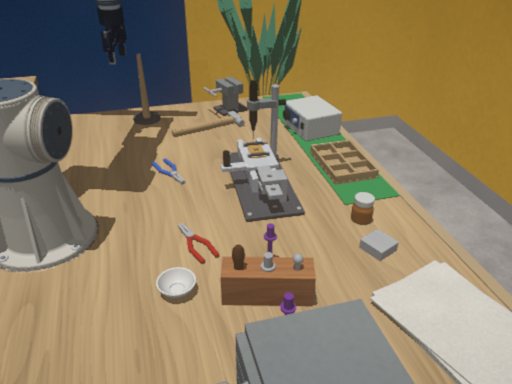

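The top view shows the stand at about (197,172), with the handle post at (193,201), the fork at (228,168) and the block at (341,205). In the side view the block holds the burnisher (238,257), the flanged pin in the middle hole (268,262) and the ball punch (298,260). The purple look-alikes stand on either side of it.

```bash
cat > meas.py <<'E'
from h import *
d={n:dict(np.load(f"{n}0.npz")) for n in("top","side")}
C={n:cloud(d[n]) for n in d}
t=C["top"]
def box(name,cx,cy,r): return None
P=t[130:215,120:270].reshape(-1,3)
def show(n,m):
    q=P[m]; r=cv2.minAreaRect(q[:,:2].astype(np.float32)); print(n,len(q),np.median(q,0).round(1),"rect",np.round(r[0],1),np.round(r[1],1),round(r[2],2))
z=P[:,2]
print(np.histogram(z[~np.isnan(z)],bins=np.arange(-5,260,4)))
show("base",(z>7)&(z<17))
P=t[155:185,210:255].reshape(-1,3); z=P[:,2]; show("fork",(z>80)&(z<90))
P=t[190:212,180:205].reshape(-1,3); z=P[:,2]; show("post",(z>110)&(z<123))
P=t[155:182,155:190].reshape(-1,3); z=P[:,2]; show("blank",(z>72)&(z<79))
P=t[165:245,315:365].reshape(-1,3); z=P[:,2]; show("block",(z>76)&(z<84)); show("all",(z>70)&(z<90)); show("tools",z>90)
for a,b in((95,150),):
    q=P[(z>a)&(z<b)]; 
    for r in q[np.argsort(q[:,1])]: print(r.round(0),end="")
a=cv2.resize(d["top"]["img"][125:215,125:265,::-1],None,fx=5,fy=5,interpolation=cv2.INTER_CUBIC); cv2.imwrite("pics/c1.png",a)
b=cv2.resize(d["side"]["img"][70:220,200:310,::-1],None,fx=4,fy=4,interpolation=cv2.INTER_CUBIC); cv2.imwrite("pics/c2.png",b)
E
python3 meas.py
```

```text
(array([1011, 3816, 1454,  482, 1690,  650,   39,   28,   13,   15,    5,
          6,   10,   15,   26,  128,  154,   48,  441, 1060,  360,  136,
        326,  140,   12,    5,    2,    8,    7,    5,   25,   20,    4,
          5,    4,    2,    4,    4,    4,    4,    8,    6,    5,    5,
          2,    2,    3,    1,    4,   13,   15,   13,   18,   48,  144,
         42,    8,    9,    9,    9,    8,    9,   12,    6,   18,   14]), array([ -5,  -1,   3,   7,  11,  15,  19,  23,  27,  31,  35,  39,  43,
        47,  51,  55,  59,  63,  67,  71,  75,  79,  83,  87,  91,  95,
        99, 103, 107, 111, 115, 119, 123, 127, 131, 135, 139, 143, 147,
       151, 155, 159, 163, 167, 171, 175, 179, 183, 187, 191, 195, 199,
       203, 207, 211, 215, 219, 223, 227, 231, 235, 239, 243, 247, 251,
       255, 259]))
base 2668 [548.6  55.4  13.1] rect [581.8 110.6] [455.8 262.7] 89.69
fork 358 [590.2  -1.3  85.8] rect [588.6  -0.7] [49.9 65.3] 86.63
post 42 [487.1 102.5 117.6] rect [487.2 102.6] [17.  17.1] 0.03
blank 537 [584.  165.9  74.8] rect [583.9 166.1] [99.9 77.7] 89.75
block 1124 [ 4
[... 2624 characters left out ...]
24. -311.  129.][ 426. -311.  130.][ 429. -310.  119.][ 410. -310.  131.][ 421. -310.  134.][ 418. -310.  134.][ 415. -309.  134.][ 413. -309.  135.][ 429. -309.  114.][ 407. -308.  126.][ 426. -308.  129.][ 421. -308.  130.][ 418. -308.  130.][ 415. -308.  130.][ 407. -308.  116.][ 424. -307.  132.][ 426. -307.  121.][ 410. -307.  132.][ 413. -307.  133.][ 410. -306.  124.][ 424. -306.  128.][ 426. -305.  116.][ 421. -305.  128.][ 418. -305.  128.][ 413. -305.  128.][ 415. -305.  129.][ 410. -305.  118.][ 413. -304.  120.][ 424. -304.  122.][ 418. -304.  123.][ 421. -304.  124.][ 415. -303.  125.][ 424. -303.  112.][ 412. -303.  113.][ 421. -303.  115.][ 415. -303.  115.][ 418. -302.  117.]
```

View pics/c1.png

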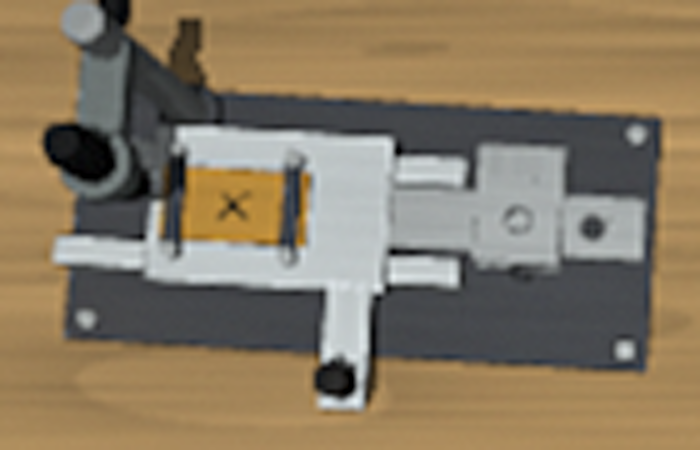

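```bash
cat >> h.py <<'E'
def ray(c,uv,z):
    K=np.array(c["K"]); u,v=uv; R=R_of(c["attitude"]); e=np.array(c["eye"],float)
    d=R@np.array([(u-K[0,2])/K[0,0],-(v-K[1,2])/K[1,1],-1.])
    return e+d*(z-e[2])/d[2]
def proj(c,P):
    K=np.array(c["K"]); p=R_of(c["attitude"]).T@(np.array(P,float)-np.array(c["eye"])); return np.array([K[0,2]+K[0,0]*p[0]/-p[2],K[1,2]-K[1,1]*p[1]/-p[2]])
E
python3 - <<'E'
from h import *
c=dict(np.load("top0.npz")); f=lambda u,v:((u+.5)/5-.5+125,(v+.5)/5-.5+125)
X={n:ray(c,f(*uv),z)[:2] for n,uv,z in(("fork",(517,219),85),("tong",(592,228),71),("mark",(233,206),75),("post",(336,379),117),("s1",(86,320),13),("s2",(636,134),13),("s3",(624,350),13),("cBL",(66,338),12),("cTR",(660,118),12),("cBR",(645,370),12))}
for n in X: print(n,X[n].round(1))
def ang(a,b): d=X[b]-X[a]; return np.degrees(np.arctan2(d[1],d[0])).round(2),np.hypot(*d).round(1)
print("y dir",ang("tong","mark"),ang("fork","mark"),ang("s3","s1"),ang("cBR","cBL"),"x dir",ang("s3","s2"),ang("cBR","cTR"),"travel",ang("tong","fork"))
s=dict(np.load("side0.npz")); print(proj(s,[*X["fork"],85]),proj(s,[*X["mark"],75]),proj(s,[*X["post"],117]),proj(s,[*X["cBR"],12]),proj(s,[475.5,-332,113]))
P=cloud(s).reshape(-1,3); m=(abs(P[:,0]-476)<120)&(abs(P[:,1]+332)<120)&(abs(P[:,2]-80)<3)
r=cv2.minAreaRect(P[m][:,:2].astype(np.float32)); print("block side cam",r,np.median(P[m],0))
m=(abs(P[:,0]-487)<25)&(abs(P[:,1]-102)<25)&(P[:,2]>80); print("post side",np.median(P[m],0),P[m].max(0),P[m].min(0))
m=(abs(P[:,0]-590)<45)&(abs(P[:,1]-0)<45)&(abs(P[:,2]-85)<3); print("fork",cv2.minAreaRect(P[m][:,:2].astype(np.float32)))
E
```

```text
fork [580.4   1.7]
tong [576.9 -41.5]
mark [590.2 168.6]
post [486.  100.6]
s1 [529.1 271. ]
s2 [643.6 -67.4]
s3 [509.  -59.4]
cBL [518.1 283.3]
cTR [653.9 -82.3]
cBR [496.7 -72.3]
y dir (np.float64(86.38), np.float64(210.5)) (np.float64(86.66), np.float64(167.2)) (np.float64(86.53), np.float64(331.0)) (np.float64(86.56), np.float64(356.2)) x dir (np.float64(-3.37), np.float64(134.8)) (np.float64(-3.66), np.float64(157.5)) travel (np.float64(85.31), np.float64(43.3))
[269.32191891 175.33555588] [255.80695202 149.42545353] [226.23827396 151.81471541] [246.08190275 218.18775072] [268.79728059 254.56986567]
block side cam ((486.74102783203125, -326.88385009765625), (182.75088500976562, 194.7840118408203), 39.9681282043457) [ 476.26926808 -340.60734896   81.42646712]
post side [484.186472    95.56107223 104.04553524] [496.58041995 109.52118219 120.66698063] [476.47101185  86.86182386  80.71592875]
fork ((588.2984619140625, -2.3146228790283203), (57.26585388183594, 68.22086334228516), 86.05779266357422)
```

View pics/c2.png

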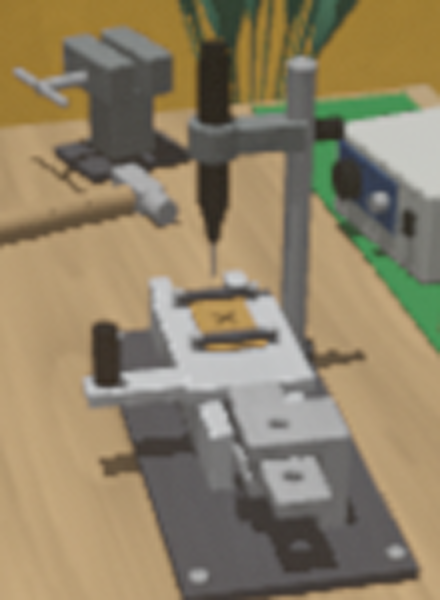

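The crop shows the fork hole at (517,219), the tongue hole at (592,228) and the mark at (233,206). About 43 mm of slide is needed. The side crop shows the drill above the blank, with nothing close to the post. Before moving I'll check the travel path for obstacles.

```bash
cat >> h.py <<'E'
def plan(p,yaw_deg=None,s=None):
    s=s or manip.read_state(); R=R_of(s["orientation"]); d=np.array(p,float)-s["tool_pos"]
    y=np.degrees(np.arctan2(R[1,1],R[0,1])); print("tcp",s["tool_pos"].round(1),"yawY",y.round(2),"tilt",R[:,2].round(3),"shift/30:",(R.T@d/30).round(3), "turn/.12:",None if yaw_deg is None else round(((-np.radians(yaw_deg-y)+np.pi/2)%np.pi-np.pi/2)/.12,3))
E
python3 - <<'E'
from h import *
for n in("top","side"):
    c=dict(np.load(n+"0.npz")); P=cloud(c); print(n,"tcp px",proj(c,[231,580,231]))
    if n=="top": print(P[263,20],P[100,0:40:10].round(0))
    else: print(P[60:125:12,143].round(0),P[118,147].round(0))
    Q=P.reshape(-1,3)
    a=np.array([231,580]);b=np.array([486,101]);L=np.hypot(*(b-a));u=(b-a)/L
    r=Q[:,:2]-a; t=r@u; w=abs(r@[-u[1],u[0]]); m=(t>60)&(t<L)&(w<110)&(Q[:,2]>40); print(m.sum(),[ (Q[m&(t>k)&(t<k+60)][:,2].max(initial=0).round(), ) for k in range(60,540,60)])
plan([486,101,230],86.55)
E
```

```text
top tcp px [-14.6808045  303.61946563]
[307.94656384 619.75481754  32.25493358] [[813. 727.   1.]
 [812. 693.   5.]
 [811. 661.   6.]
 [811. 629.   7.]]
243 [(np.float64(0.0),), (np.float64(0.0),), (np.float64(0.0),), (np.float64(0.0),), (np.float64(0.0),), (np.float64(0.0),), (np.float64(73.0),), (np.float64(123.0),)]
side tcp px [118.03993645  63.42185625]
[[ 336. 1234.   34.]
 [ 309.  630.  179.]
 [ 303.  621.  139.]
 [ 298.  617.   97.]
 [ 292.  623.   50.]
 [ 286.  593.   16.]] [301. 611.  14.]
147 [(np.float64(336.0),), (np.float64(0.0),), (np.float64(0.0),), (np.float64(0.0),), (np.float64(0.0),), (np.float64(0.0),), (np.float64(74.0),), (np.float64(120.0),)]
tcp [231.6 580.1 230.6] yawY 68.24 tilt [-0.    -0.001 -1.   ] shift/30: [-13.798 -11.686   0.035] turn/.12: -2.664
```

>>> carry_out:
  motion:
    - [[0,0,0],-0.9]
    - [[0,0,0],-0.9]
    - [[0,0,0],-0.9]
  hand: 0.3

```text
time_s: 0.35
tool_pos: [231.6, 580.2, 230.8]
orientation: [-0.079, -3.14, 0.001]
contact_force: [-0.2, -1.1, 1.1]
opening: 60.2
grasp_force: 0.0
```

>>> carry_out:
  motion:
    - [[-0.3,-1,0],0]
    - [[-0.6,-1,0],0]
    - [[-0.6,-1,0],0]
    - [[-0.6,-1,0],0]
    - [[-0.6,-1,0],0]

```text
time_s: 0.77
tool_pos: [304.4, 424.5, 230.9]
orientation: [-0.087, -3.14, 0.001]
contact_force: [0.3, 0.2, 0.5]
opening: 59.8
grasp_force: 0.0
```

>>> carry_out:
  motion:
    - [[-0.6,-1,0],0]
    - [[-0.6,-1,0],0]
    - [[-0.6,-1,0],0]
    - [[-0.6,-1,0],0]
    - [[-0.6,-1,0],0]

```text
time_s: 1.18
tool_pos: [386.0, 269.7, 231.2]
orientation: [-0.087, -3.14, 0.0]
contact_force: [-0.5, 0.8, 0.3]
opening: 59.8
grasp_force: 0.0
```

```bash
python3 -c "
from h import *
plan([486.5,104,150],86.55)"
```

```text
tcp [386.  269.7 231.2] yawY 86.82 tilt [-0. -0. -1.] shift/30: [-3.652 -5.329  2.706] turn/.12: 0.039
```

>>> carry_out:
  motion:
    - [[-0.7,-1,0.2],0]
    - [[-0.7,-1,0.4],0]
    - [[-0.7,-1,0.6],0]
    - [[-0.7,-1,0.6],0]
    - [[-0.7,-1,0.6],0]

```text
time_s: 1.6
tool_pos: [482.8, 114.0, 158.6]
orientation: [0.088, 3.14, 0.0]
contact_force: [0.7, 1.7, 0.2]
opening: 60.0
grasp_force: 0.0
```

>>> carry_out:
  motion:
    - [[0,0,0],0]
    - [[0,0,0],0]

```text
time_s: 1.77
tool_pos: [482.0, 114.0, 158.0]
orientation: [-0.093, -3.138, 0.001]
contact_force: [-0.2, -0.2, -0.9]
opening: 59.9
grasp_force: 0.0
```

```bash
python3 -c "
from h import *
plan([486.5,104,84],86.55)
c=manip.capture('top');P=cloud(c)
for n in ('top','side'):
  c=manip.capture(n); cv2.imwrite('pics/%s1.png'%n,cv2.resize(c['img'][90:240,100:300,::-1] if n=='top' else c['img'][60:210,170:330,::-1],None,fx=3.5,fy=3.5,interpolation=cv2.INTER_CUBIC))
cv2.imwrite('pics/both1.png',np.vstack([cv2.resize(cv2.imread('pics/top1.png'),(560,420))[60:340],cv2.resize(cv2.imread('pics/side1.png'),(560,525))[0:320]]))
"
```

```text
tcp [482. 114. 158.] yawY 86.6 tilt [-0.003 -0.001 -1.   ] shift/30: [-0.178 -0.321  2.466] turn/.12: 0.007
```

View pics/both1.png

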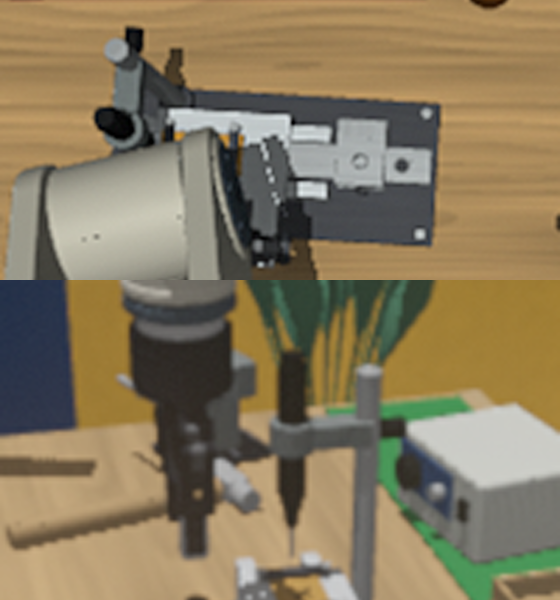

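The hand is above the post, with the fingers aligned along the slide direction and the column clear. I'll descend and grip.

>>> carry_out:
  motion:
    - [[-0.15,-0.3,0],0]
    - [[0,0,0.6],0]
    - [[0,0,0.6],0]
    - [[0,0,0.6],0]
    - [[0,0,0.6],0]

```text
time_s: 2.33
tool_pos: [486.6, 107.1, 87.3]
orientation: [0.085, 3.139, 0.001]
contact_force: [-0.1, 0.2, -0.6]
opening: 59.9
grasp_force: 0.0
```

>>> carry_out:
  motion:
    - [[0,0,0],0]
    - [[0,0,0],0]
    - [[0,0,0],0]
    - [[0,0,0],0]
    - [[0,0,0],0]
  hand: 1
  squeeze: 40

```text
time_s: 2.75
tool_pos: [486.7, 106.8, 88.5]
orientation: [0.087, 3.139, 0.001]
contact_force: [-2.5, 0.3, 8.4]
opening: 18.8
grasp_force: 39.5
```

```bash
python3 -c "
from h import *
s=manip.read_state();plan([486.5,104,84],86.55,s);print(s['contact_force'],s['opening'],s['grasp_force'])
c=manip.capture('top'); d=dict(np.load('top0.npz'))
# tongue patch motion
g0=cv2.cvtColor(d['img'],cv2.COLOR_RGB2GRAY);g=cv2.cvtColor(c['img'],cv2.COLOR_RGB2GRAY)
t=g0[163:178,236:250];r=cv2.matchTemplate(g[158:183,205:262],t,cv2.TM_CCOEFF_NORMED);print(cv2.minMaxLoc(r),'ref',(31,5))
"
```

```text
tcp [486.7 106.8  88.5] yawY 86.82 tilt [ 0.001  0.    -1.   ] shift/30: [ 0.    -0.093  0.15 ] turn/.12: 0.039
[-2.52731373  0.32345336  8.41248828] 18.835014839276713 39.468358755111694
(-0.18848857283592224, 0.9288539886474609, (33, 1), (30, 5)) ref (31, 5)
```

>>> carry_out:
  motion:
    - [[0,0.2,0],0]
    - [[0,0.4,0],0]
    - [[0,0.4,0],0]
    - [[0,0.2,0],0]
    - [[0,0,0],0]

```text
time_s: 3.22
tool_pos: [489.0, 143.9, 88.6]
orientation: [0.087, 3.138, 0.002]
contact_force: [-2.6, 1.9, 6.2]
opening: 18.8
grasp_force: 39.6
```

```bash
python3 -c "
from h import *
s=manip.read_state();plan([489,147.4,88],86.55,s);print(s['contact_force'],s['opening'],s['grasp_force'])
c=manip.capture('top');e=manip.capture('side');np.savez('side2.npz',**{k:np.array(v) for k,v in e.items()});np.savez('top2.npz',**{k:np.array(v) for k,v in c.items()})
a=cv2.resize(c['img'][120:220,130:265,::-1],None,fx=4,fy=4,interpolation=cv2.INTER_CUBIC)
b=cv2.resize(e['img'][85:215,220:310,::-1],None,fx=4.5,fy=4.5,interpolation=cv2.INTER_CUBIC)
b=b[:600];w=min(600,b.shape[0])
o=np.zeros((590,960,3),np.uint8)
o[:400,:540]=a;o[:585,545:545+405]=b[:585]
cv2.imwrite('pics/m2.png',o[:,:950][:, :])
cv2.imwrite('pics/m2.png',cv2.resize(o[:,:950],(800,497)))
"
```

```text
tcp [489.  143.9  88.6] yawY 86.84 tilt [ 0.002  0.001 -1.   ] shift/30: [0.006 0.117 0.019] turn/.12: 0.042
[-2.60471139  1.8597119   6.20422815] 18.776463716854927 39.56863760948181
```

View pics/m2.png

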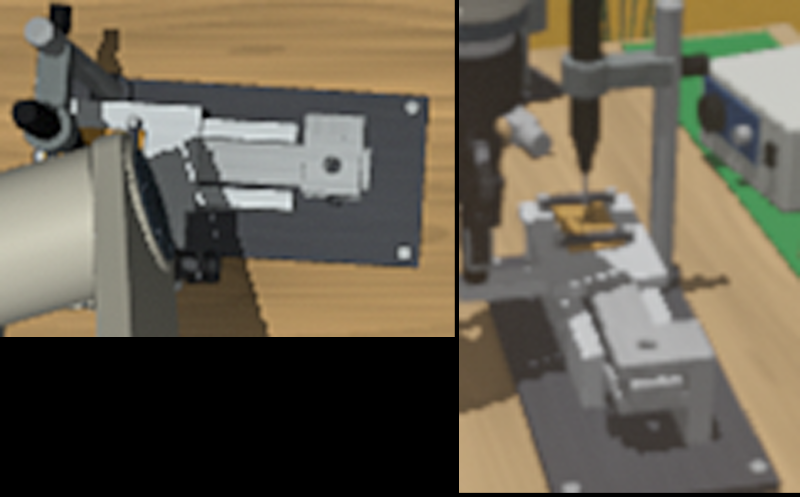

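The fork hole now shows mostly dark, so it is almost aligned, and the tongue end just protrudes at (370,168). I'll do the last few millimetres and measure the tongue end with sub-pixel edges.

>>> carry_out:
  motion:
    - [[0,0.08,0],0]
    - [[0,0.03,0],0]
    - [[0,0,0],0]

```text
time_s: 3.57
tool_pos: [489.1, 146.2, 88.5]
orientation: [0.087, 3.139, 0.001]
contact_force: [-2.4, -0.4, 6.2]
opening: 18.8
grasp_force: 39.5
```

```bash
cat > tong.py <<'E'
from h import *
# tongue-end edge (profile along stand y through the tongue), compared with first picture; positions on z=71 plane
yh=np.array([.0602,.9982]);xh=np.array([.9982,-.0602])
def prof(c,x0):
    g=cv2.cvtColor(c['img'],cv2.COLOR_RGB2GRAY).astype(np.float32); F=np.array([580.4,1.7]); s=np.arange(-100,-15,.25); acc=0
    for dx in np.arange(-x0,x0+.1,2):
        m=np.array([proj(c,[*(F+yh*k+xh*dx),71]) for k in s],np.float32); acc=acc+cv2.remap(g,m[:,0].reshape(1,-1),m[:,1].reshape(1,-1),cv2.INTER_CUBIC)[0]
    d=cv2.GaussianBlur(np.gradient(acc).reshape(1,-1),(0,0),3)[0]; 
    i=d.argmax(); return s[i]
a=dict(np.load('top0.npz')); b=dict(np.load('top2.npz')); c=manip.capture('top')
print([prof(k,12) for k in(a,b,c)]); s=manip.read_state(); print(s['tool_pos'].round(2),s['contact_force'].round(1))
np.savez('top3.npz',**{k:np.array(v) for k,v in c.items()})
E
python3 tong.py
```

```text
[np.float64(-74.0), np.float64(-32.25), np.float64(-30.0)]
[489.1  146.16  88.54] [-2.4  0.8  6.1]
```

```bash
cat > fine.py <<'E'
from h import *
yh=np.array([.0602,.9982]);xh=np.array([.9982,-.0602]);F=np.array([580.4,1.7])
def patch(c,cy,cx,z,h=12,st=.25):
    g=cv2.cvtColor(c['img'],cv2.COLOR_RGB2GRAY).astype(np.float32); s=np.arange(-h,h+.01,st)
    Y,X=np.meshgrid(cy+s,cx+s,indexing='ij'); m=np.array([proj(c,[*(F+yh*y+xh*x),z]) for y,x in zip(Y.ravel(),X.ravel())],np.float32)
    return Y,X,cv2.remap(g,m[:,0].reshape(Y.shape),m[:,1].reshape(Y.shape),cv2.INTER_CUBIC)
def cen(c,cy,cx,z,h,q):
    Y,X,p=patch(c,cy,cx,z,h); bg=np.median(p); w=np.clip(bg-q-p,0,None); return (Y*w).sum()/w.sum(),(X*w).sum()/w.sum(),w.max()
a=dict(np.load('top0.npz'));b=dict(np.load('top3.npz'))
print("tongue hole",cen(a,-43,-1,71,10,15)); print("mark",cen(a,167,0,75,7,12)); print("fork hole0",cen(a,0,0,85,11,8)); print("fork hole now",cen(b,0,0,85,11,15))
for c in(a,b):
    Y,X,p=patch(c,0,-10,85,40); 
    for lo,hi in((-22,-12),(9,20)):
        m=(X[0]>lo)&(X[0]<hi); d=cv2.GaussianBlur(np.gradient(p[:,m].mean(1)).reshape(-1,1),(0,0),3)[:,0]; y=Y[:,0]
        k=(y<-15);l=(y>15); print("fork edges",y[k][d[k].argmax()],y[l][abs(d[l]).argmax()])
E
python3 fine.py
```

```text
tongue hole (np.float64(-43.47363304308428), np.float64(-0.6670360810232668), np.float32(77.58157))
mark (np.float64(167.48092129995163), np.float64(-0.5182702633609613), np.float32(71.45531))
fork hole0 (np.float64(1.0703239985717057), np.float64(1.7860074794198715), np.float32(56.371353))
fork hole now (np.float64(-0.5542219947921454), np.float64(-0.24973869104902582), np.float32(99.65575))
fork edges -23.25 25.25
fork edges -25.75 25.0
fork edges -31.5 25.0
fork edges -26.0 25.0
```

>>> carry_out:
  motion:
    - [[0,-0.035,0],0]
    - [[0,0,0],0]
    - [[0,0,0],0]

```text
time_s: 3.87
tool_pos: [489.0, 145.2, 88.5]
orientation: [0.088, 3.139, 0.002]
contact_force: [-1.6, 1.1, 6.9]
opening: 19.0
grasp_force: 39.5
```

```bash
sed -i 's/top3.npz/top4.npz/' tong.py fine.py; python3 tong.py; python3 fine.py | sed -n 4p; python3 -c "
from h import *
a=dict(np.load('side0.npz'));c=manip.capture('side')
T=np.array([580.4,1.7])+np.array([.0602,.9982])*209.7+np.array([.9982,-.0602])*-.5
for z in(87,75): print(z,proj(c,[*T,z]).round(2), proj(c,[*(T+[.2,3]),z]).round(2))
o=np.hstack([cv2.resize(k['img'][120:165,235:285,::-1],None,fx=8,fy=8,interpolation=cv2.INTER_CUBIC) for k in(a,c)]);cv2.imwrite('pics/s4.png',o)
"
```

```text
[np.float64(-74.0), np.float64(-32.25), np.float64(-31.0)]
[489.05 145.21  88.53] [-1.9  1.3  5.5]
fork hole now (np.float64(-0.47637506505402094), np.float64(-0.36492460391594245), np.float32(99.99661))
87 [252.78 139.38] [252.59 138.94]
75 [252.76 142.92] [252.56 142.47]
```

View pics/s4.png

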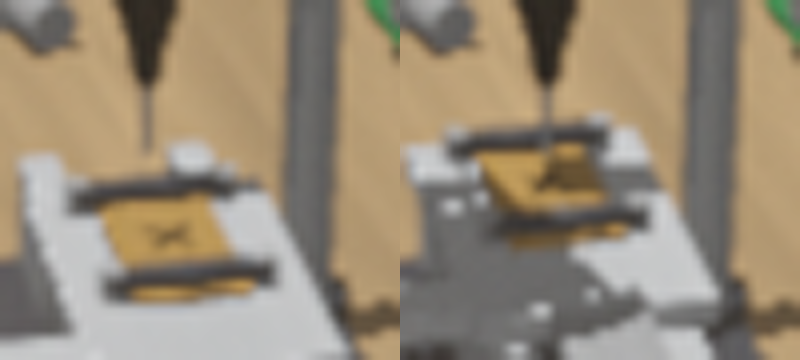

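The cross at (548,178) sits right below the drill tip at (546,152). That matches the expected 3.5 px within resolution, and the top view gives alignment within about 1 mm. I'll release and lift.

>>> carry_out:
  motion:
    - [[0,0,0],0]
    - [[0,0,0],0]
    - [[0,0,0],0]
    - [[0,0,0],0]
  hand: 0.3

```text
time_s: 4.3
tool_pos: [488.4, 144.8, 87.4]
orientation: [0.088, 3.14, 0.0]
contact_force: [-0.4, -0.4, -0.4]
opening: 59.7
grasp_force: 0.0
```

>>> carry_out:
  motion:
    - [[0,0,-0.6],0.4]
    - [[0,0,-1],0.5]
    - [[0,0,-1],0.5]
    - [[0,0,-1],0.5]
    - [[0,0,-1],0]

```text
time_s: 4.72
tool_pos: [488.0, 144.6, 226.6]
orientation: [-0.45, -3.109, 0.0]
contact_force: [0.1, -0.2, -0.3]
opening: 60.0
grasp_force: 0.0
```

```bash
python3 tong.py; python3 -c "
from h import *
plan([475.5,-332,210],73.44)"
```

```text
[np.float64(-74.0), np.float64(-32.25), np.float64(-31.0)]
[490.99 145.48 232.44] [1.9 0.9 4.8]
tcp [491.  145.5 232.4] yawY 73.69 tilt [ 0.007  0.002 -1.   ] shift/30: [ -3.97  -15.423   0.71 ] turn/.12: 0.036
```

>>> carry_out:
  motion:
    - [[-0.2,-1,0],0]
    - [[-0.2,-1,0],0]
    - [[-0.3,-1,0],0]
    - [[-0.3,-1,0],0]
    - [[-0.3,-1,0],0]

```text
time_s: 5.18
tool_pos: [483.5, -11.5, 225.2]
orientation: [0.443, 3.11, 0.0]
contact_force: [0.6, 0.5, -0.2]
opening: 59.5
grasp_force: 0.0
```

>>> carry_out:
  motion:
    - [[-0.3,-1,0],0]
    - [[-0.3,-1,0],0]
    - [[-0.3,-1,0],0]
    - [[-0.3,-1,0],0]
    - [[-0.3,-1,0],0]

```text
time_s: 5.6
tool_pos: [484.7, -168.4, 225.1]
orientation: [0.444, 3.11, -0.0]
contact_force: [0.9, 0.7, -0.1]
opening: 59.5
grasp_force: 0.0
```

>>> carry_out:
  motion:
    - [[-0.2,-1,0],0]
    - [[-0.2,-1,0],0]
    - [[-0.2,-1,0],0]
    - [[-0.2,-1,0],0]
    - [[0,0,0],0]

```text
time_s: 6.02
tool_pos: [474.1, -293.3, 225.1]
orientation: [0.448, 3.109, -0.003]
contact_force: [-0.1, 0.4, -0.0]
opening: 59.8
grasp_force: 0.0
```

```bash
python3 tong.py; python3 -c "
from h import *
c=dict(np.load('top0.npz'))
# pin: grip top + flange from depth; hole centres from tools' depth blobs
P=cloud(c)[165:245,315:365].reshape(-1,3)
for n,lo,hi,x0,x1 in(('grip',108,122,463,487),('ball',105,122,518,548),('burn',118,140,400,435)):
    q=P[(P[:,2]>lo)&(P[:,2]<hi)&(P[:,0]>x0)&(P[:,0]<x1)]; r=cv2.minEnclosingCircle(q[:,:2].astype(np.float32)); print(n,np.round(q.mean(0),1),np.round(r[0],1),round(r[1],1))
plan([475.5,-332,160],73.44)"
```

```text
[np.float64(-74.0), np.float64(-32.25), np.float64(-31.25)]
[ 473.99 -291.    224.93] [ 0.6  0.5 -0.7]
grip [ 475.3 -331.5  114.4] [ 475.2 -332.2] 9.1
ball [ 532.2 -348.3  112.3] [ 532.7 -349.1] 10.8
burn [ 417.9 -313.1  130.1] [ 417.6 -314.3] 12.2
tcp [ 474.  -291.   224.9] yawY 73.57 tilt [-0. -0. -1.] shift/30: [-0.434 -1.296  2.165] turn/.12: 0.019
```

```bash
python3 -c "
from h import *
for n in ('top','side'):
    c=manip.capture(n); P=cloud(c).reshape(-1,3)
    q=P[(abs(P[:,0]-489)<16)&(abs(P[:,1]-146)<16)&(abs(P[:,2]-117)<6)]; print(n,len(q),q.mean(0).round(1) if len(q) else 0,cv2.minEnclosingCircle(q[:,:2].astype(np.float32)) if len(q) else 0)
    if n=='top':
        g=cv2.cvtColor(c['img'],cv2.COLOR_RGB2GRAY); print(proj(c,[489,145.2,117]),g[188:204,166:188].tolist())
"
```

```text
top 40 [489.7 144.9 118.3] ((490.0411071777344, 145.47845458984375), 9.799924850463867)
[175.81792018 199.41122423] [[76, 75, 74, 75, 76, 76, 74, 71, 51, 164, 224, 213, 209, 208, 209, 213, 221, 203, 128, 17, 54, 80], [76, 76, 75, 76, 76, 75, 74, 70, 59, 167, 224, 213, 210, 209, 209, 213, 222, 200, 120, 19, 56, 78], [76, 76, 76, 75, 74, 75, 75, 70, 71, 170, 222, 213, 210, 208, 209, 214, 223, 192, 97, 22, 56, 77], [76, 76, 76, 76, 75, 75, 75, 68, 88, 179, 221, 213, 211, 209, 210, 215, 226, 179, 67, 20, 56, 76], [74, 75, 75, 76, 75, 77, 73, 67, 96, 181, 221, 215, 212, 209, 212, 215, 226, 175, 52, 21, 57, 78], [73, 74, 73, 73, 75, 73, 72, 66, 120, 196, 223, 218, 214, 213, 213, 216, 226, 176, 49, 22, 56, 77], [100, 88, 88, 87, 88, 80, 70, 65, 131, 205, 230, 196, 192, 222, 219, 219, 230, 178, 38, 22, 57, 77], [129, 121, 121, 122, 124, 117, 112, 110, 156, 201, 196, 134, 131, 170, 199, 226, 234, 180, 26, 32, 70, 91], [138, 139, 139, 140, 140, 141, 147, 131, 133, 139, 97, 72, 80, 78, 132, 202, 237, 180, 41, 47, 94, 123], [143, 143, 144, 142, 143, 148, 134, 87, 39, 22, 27, 45, 52, 59, 64, 173, 242, 183, 49, 54, 113, 147], [143, 144, 144, 144, 146, 141, 99, 30, 32, 38, 40, 40, 28, 11, 22, 175, 249, 186, 50, 55, 117, 152], [142, 142, 142, 142, 144, 131, 81, 28, 40, 42, 46, 49, 40, 16, 1, 133, 211, 170, 50, 54, 115, 150], [144, 144, 143, 144, 146, 144, 101, 28, 40, 46, 48, 51, 42, 20, 5, 71, 155, 144, 53, 55, 116, 150], [145, 145, 146, 145, 148, 153, 120, 48, 37, 42, 47, 48, 33, 19, 4, 101, 169, 139, 55, 57, 116, 153], [140, 141, 142, 143, 144, 147, 139, 95, 55, 43, 26, 26, 14, 6, 46, 161, 196, 125, 49, 52, 112, 151], [145, 145, 145, 144, 144, 146, 151, 132, 148, 156, 125, 89, 53, 71, 142, 216, 196, 120, 105, 116, 133, 148]]
side 34 [487.9 140.2 117.4] ((487.42840576171875, 142.11761474609375), 12.621430397033691)
```

>>> carry_out:
  motion:
    - [[-0.2,-0.7,0],0]
    - [[-0.2,-0.65,0.2],0]
    - [[0,0,0.6],0]
    - [[0,0,0.6],0]
    - [[0,0,0.6],0]

```text
time_s: 6.58
tool_pos: [474.9, -329.8, 164.7]
orientation: [0.443, 3.11, 0.0]
contact_force: [-0.6, -0.3, -1.1]
opening: 60.0
grasp_force: 0.0
```

```bash
python3 -c "
from h import *
plan([474.6,-332.2,89],73.44)"
```

```text
tcp [ 474.9 -329.8  164.7] yawY 73.8 tilt [ 0.  0. -1.] shift/30: [-0.012 -0.08   2.525] turn/.12: 0.052
```

>>> carry_out:
  motion:
    - [[0,-0.05,0.6],0.05]
    - [[0,0,0.6],0]
    - [[0,0,0.6],0]
    - [[0,0,0.4],0]
    - [[0,0,0],0]

```text
time_s: 7.0
tool_pos: [473.0, -330.3, 96.9]
orientation: [-0.451, -3.105, -0.003]
contact_force: [-0.5, 0.3, -0.2]
opening: 59.8
grasp_force: 0.0
```

```bash
python3 -c "
from h import *
plan([474.6,-332.2,89],73.44)
c=manip.capture('side'); cv2.imwrite('pics/p5.png',cv2.resize(c['img'][215:315,205:335,::-1],None,fx=5,fy=5,interpolation=cv2.INTER_CUBIC))"
```

```text
tcp [ 473.  -330.3   96.9] yawY 73.47 tilt [-0.003  0.003 -1.   ] shift/30: [-0.07  -0.048  0.263] turn/.12: 0.005
```

View pics/p5.png

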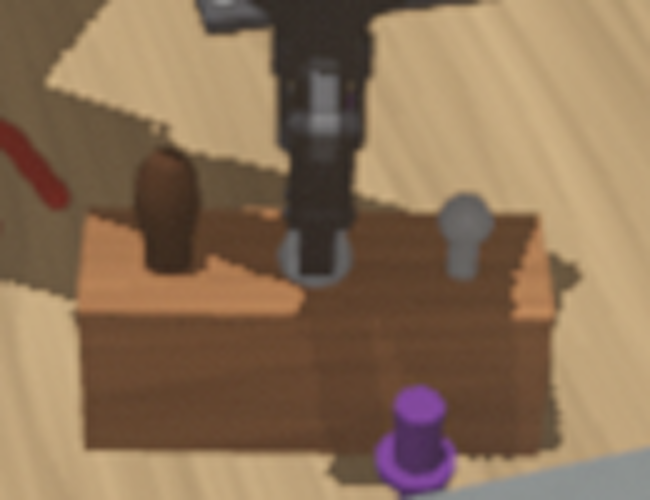

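The fingers straddle the pin's grip (315,250), with the burnisher and punch well clear. I'll lower a little and close.

>>> carry_out:
  motion:
    - [[-0.05,-0.04,0.22],0]
    - [[0,0,0],0]

```text
time_s: 7.22
tool_pos: [475.8, -334.1, 92.9]
orientation: [0.453, 3.108, -0.001]
contact_force: [0.0, 0.2, 0.3]
opening: 59.7
grasp_force: 0.0
```

>>> carry_out:
  motion:
    - [[0,0,0],0]
    - [[0,0,0],0]
    - [[0,0,0],0]
    - [[0,0,0],0]
    - [[0,0,0],0]
  hand: 1
  squeeze: 80

```text
time_s: 7.63
tool_pos: [475.5, -334.2, 93.4]
orientation: [0.454, 3.108, -0.0]
contact_force: [0.1, 1.7, 5.5]
opening: 15.0
grasp_force: 78.0
```

>>> carry_out:
  motion:
    - [[0,0,0],0]
    - [[0,0,0],0]
    - [[0,0,0.15],0]
    - [[0,0,0],0]
  hand: 0.6

```text
time_s: 7.97
tool_pos: [474.9, -333.7, 87.4]
orientation: [-0.453, -3.108, -0.001]
contact_force: [0.1, -0.1, -0.1]
opening: 33.8
grasp_force: 0.0
```

>>> carry_out:
  motion:
    - [[0,0,0],0]
    - [[0,0,0],0]
    - [[0,0,0],0]
    - [[0,0,0],0]
    - [[0,0,0],0]
  hand: 1

```text
time_s: 8.38
tool_pos: [475.2, -333.9, 88.1]
orientation: [-0.454, -3.109, -0.0]
contact_force: [-0.1, -0.1, -1.0]
opening: 15.3
grasp_force: 78.0
```

>>> carry_out:
  motion:
    - [[0,0,-0.5],0]
    - [[0,0,-0.9],0]
    - [[0,0,-0.9],0]
    - [[0,0,-0.9],0]
    - [[0,0,-0.9],0]

```text
time_s: 8.8
tool_pos: [475.0, -333.8, 212.2]
orientation: [-0.454, -3.108, -0.0]
contact_force: [0.1, -0.9, -1.4]
opening: 15.4
grasp_force: 78.1
```

```bash
python3 -c "
from h import *
s=manip.read_state();print(s['opening'],s['grasp_force'],s['contact_force'])
plan([579.5,0.9,210])"
```

```text
15.440331666541558 78.14239025115967 [ 0.11220595 -0.86371498 -1.35913574]
tcp [ 475.  -333.8  212.2] yawY 73.4 tilt [-0.  0. -1.] shift/30: [-0.152 11.686  0.077] turn/.12: None
```

>>> carry_out:
  motion:
    - [[0,0.6,0],0]
    - [[0,1,0],0]
    - [[0,1,0],0]
    - [[0,1,0],0]
    - [[0,1,0],0]

```text
time_s: 9.22
tool_pos: [514.6, -200.5, 211.2]
orientation: [-0.455, -3.108, -0.0]
contact_force: [1.2, -0.5, -1.5]
opening: 15.9
grasp_force: 78.2
```

>>> carry_out:
  motion:
    - [[0,1,0],0]
    - [[0,1,0],0]
    - [[0,1,0],0]
    - [[0,1,0],0]
    - [[0,1,0],0]

```text
time_s: 9.63
tool_pos: [557.6, -56.5, 211.1]
orientation: [-0.454, -3.109, 0.0]
contact_force: [0.4, -1.1, -1.0]
opening: 15.4
grasp_force: 78.2
```

>>> carry_out:
  motion:
    - [[-0.05,0.8,0],0]
    - [[-0.05,0.5,0],0]
    - [[-0.05,0.3,0],0]
    - [[0,0.2,0],0]
    - [[0,0,0],0]

```text
time_s: 10.05
tool_pos: [577.4, -7.3, 211.0]
orientation: [-0.453, -3.109, 0.0]
contact_force: [-1.1, 0.3, -1.0]
opening: 15.3
grasp_force: 78.3
```

```bash
python3 -c "
from h import *
s=manip.read_state();print(s['opening'],s['grasp_force'],s['contact_force'])
plan([579.5,0.9,210])
c=manip.capture('top');e=manip.capture('side')
np.savez('top6.npz',**{k:np.array(v) for k,v in c.items()});np.savez('side6.npz',**{k:np.array(v) for k,v in e.items()})
o=np.zeros((560,800,3),np.uint8)
a=cv2.resize(c['img'][120:230,170:270,::-1],None,fx=4,fy=4,interpolation=cv2.INTER_CUBIC);o[:440,:400]=a
b=cv2.resize(e['img'][90:230,220:320,::-1],None,fx=4,fy=4,interpolation=cv2.INTER_CUBIC);o[:560,400:]=b
cv2.imwrite('pics/f6.png',o)
print(proj(e,[579.5,.9,85]),proj(c,[579.5,.9,85]))"
```

```text
15.33280853723476 78.28505158424377 [-1.11439745  0.34168764 -1.03689107]
tcp [577.4  -7.3 211. ] yawY 73.42 tilt [-0. -0. -1.] shift/30: [0.011 0.281 0.035] turn/.12: None
[269.07086997 175.52667824] [228.26190697 168.71830094]
```

View pics/f6.png

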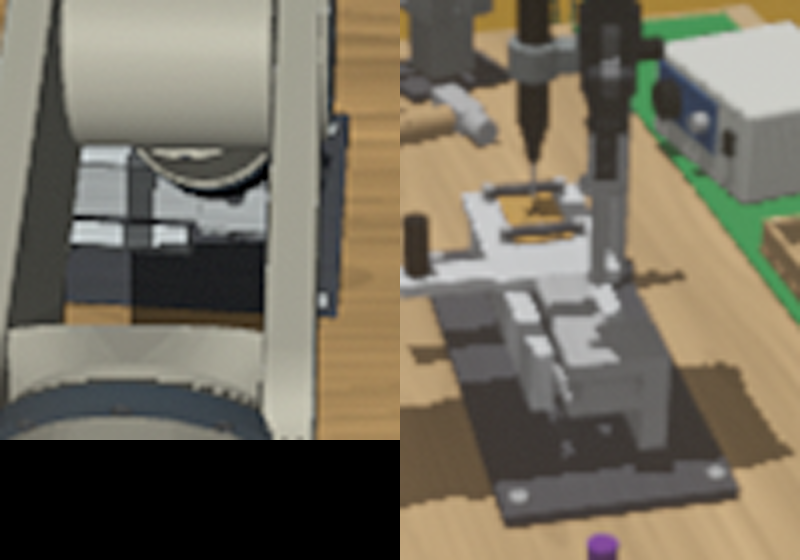

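The side crop shows the pin hanging upright in the fingers at (607,230), with the fork below it. I'll use its silhouette to check the side camera's column offset against the fork hole.

```bash
python3 -c "
from h import *
e=dict(np.load('side6.npz')); P=cloud(e); D=e['z_map']
T=np.array([577.4,-7.3])
def pd(z): return proj(e,[*T,z])
for z in (133,140,150,160,170,180,190):
    u,v=pd(z); r=int(round(v)); z0=-(R_of(e['attitude']).T@(np.array([*T,z])-e['eye']))[2]
    row=D[r]; m=np.where((abs(row-z0)<18)&(abs(np.arange(512)-u)<12))[0]; g=cv2.cvtColor(e['img'],cv2.COLOR_RGB2GRAY)[r,int(u)-9:int(u)+11]
    print(z,(round(u,2),round(v,2)),m.min() if len(m) else 0,m.max() if len(m) else 0,m.mean() if len(m) else 0,int(u)-9,g.tolist())
s=dict(np.load('side0.npz')); g=cv2.cvtColor(s['img'],cv2.COLOR_RGB2GRAY); print('fork hole',proj(s,[579.5,.9,85])); print(g[171:181,262:278])
"
```

```text
133 (np.float64(269.72), np.float64(161.41)) 269 270 269.5 260 [177, 178, 178, 178, 177, 176, 173, 173, 162, 137, 159, 182, 164, 84, 64, 72, 83, 87, 90, 93]
140 (np.float64(269.8), np.float64(159.05)) 268 271 269.5 260 [177, 178, 178, 177, 175, 172, 152, 113, 98, 95, 95, 101, 110, 113, 100, 74, 61, 62, 74, 90]
150 (np.float64(269.9), np.float64(155.65)) 268 271 269.5 260 [199, 200, 199, 200, 200, 201, 194, 157, 104, 95, 101, 145, 192, 201, 170, 103, 80, 83, 119, 154]
160 (np.float64(270.01), np.float64(152.21)) 268 271 269.5 261 [200, 200, 201, 201, 202, 194, 159, 102, 94, 97, 114, 124, 108, 100, 96, 131, 159, 160, 158, 158]
170 (np.float64(270.12), np.float64(148.74)) 268 272 270.0 261 [128, 135, 158, 182, 183, 180, 156, 100, 95, 97, 96, 103, 107, 102, 98, 117, 148, 157, 157, 157]
180 (np.float64(270.23), np.float64(145.24)) 268 272 270.0 261 [103, 103, 129, 151, 154, 177, 179, 108, 96, 97, 95, 100, 107, 102, 99, 120, 149, 158, 159, 163]
190 (np.float64(270.34), np.float64(141.7)) 268 272 270.0 261 [109, 109, 108, 109, 109, 114, 111, 94, 95, 97, 97, 101, 107, 102, 98, 112, 142, 163, 165, 166]
fork hole [269.07086997 175.52667824]
[[173 175 175 176 175 175 175 174 174 176 177 177 175 174 174 173]
 [175 176 177 177 177 176 176 176 175 176 176 176 174 175 175 174]
 [173 176 177 178 177 177 175 175 175 175 176 176 176 176 175 174]
 [174 175 176 178 174 165 157 159 162 166 173 176 176 175 174 174]
 [174 174 176 176 166 141 120 123 130 140 162 175 176 176 175 175]
 [174 173 176 176 167 139 113 109 114 130 160 175 177 176 175 173]
 [174 173 175 177 174 168 160 159 160 161 171 177 176 177 177 175]
 [176 175 174 176 177 177 177 178 177 177 177 177 177 177 177 175]
 [176 176 175 175 177 178 178 177 178 177 176 177 175 172 166 164]
 [166 175 174 174 171 167 164 160 159 156 151 146 141 139 132 128]]
```

>>> carry_out:
  motion:
    - [[0,0.2,0],0]
    - [[0,0.09,0.3],0]
    - [[0,0,0.5],0]
    - [[0,0,0.5],0]
    - [[0,0,0.1],0]

```text
time_s: 10.57
tool_pos: [578.1, 0.6, 166.4]
orientation: [-0.454, -3.105, 0.001]
contact_force: [-0.7, 0.7, -1.6]
opening: 15.8
grasp_force: 78.3
```

>>> carry_out:
  motion:
    - [[0,0,0.1],0]
    - [[0,0,0.1],0]
    - [[0,0,0.1],0]
    - [[0,0,0],0]

```text
time_s: 10.9
tool_pos: [579.8, 0.8, 160.1]
orientation: [0.454, 3.109, 0.0]
contact_force: [0.3, -0.7, -1.2]
opening: 15.8
grasp_force: 78.3
```

```bash
python3 -c "
from h import *
s=manip.read_state();print(s['opening'],s['grasp_force'],s['contact_force'],s['ft_torque'])
plan([579.6,1.0,150])"
```

```text
15.762156677530289 78.29541563987732 [ 0.25113843 -0.74371155 -1.22053986] [ 0.02094354  0.01026391 -0.01975957]
tcp [579.8   0.8 160.1] yawY 73.39 tilt [ 0.  0. -1.] shift/30: [0.009 0.006 0.337] turn/.12: None
```

Nose is about 3 mm into the mouth with no contact. I'll go on in small steps.

>>> carry_out:
  motion:
    - [[0,0,0.08],0]
    - [[0,0,0.08],0]
    - [[0,0,0.08],0]
    - [[0,0,0],0]

```text
time_s: 11.23
tool_pos: [579.9, 0.5, 152.8]
orientation: [0.453, 3.108, -0.001]
contact_force: [1.0, -2.5, -2.7]
opening: 15.5
grasp_force: 78.0
```

>>> carry_out:
  motion:
    - [[0,0,0.08],0]
    - [[0,0,0.08],0]
    - [[0,0,0],0]

```text
time_s: 11.48
tool_pos: [579.9, 0.6, 147.9]
orientation: [0.453, 3.108, -0.001]
contact_force: [2.0, -3.4, -2.4]
opening: 15.4
grasp_force: 78.1
```

>>> carry_out:
  motion:
    - [[-0.015,-0.02,0.05],0]
    - [[0,0,0.08],0]
    - [[0,0,0.08],0]
    - [[0,0,0],0]

```text
time_s: 11.82
tool_pos: [579.9, 0.2, 141.3]
orientation: [-0.454, -3.108, -0.0]
contact_force: [0.6, -1.7, -2.2]
opening: 15.3
grasp_force: 78.2
```

>>> carry_out:
  motion:
    - [[0,0,0.08],0]
    - [[0,0,0.08],0]
    - [[0,0,0],0]

```text
time_s: 12.07
tool_pos: [579.8, 0.1, 136.6]
orientation: [-0.454, -3.108, 0.0]
contact_force: [0.9, -1.5, -2.7]
opening: 15.6
grasp_force: 78.2
```

>>> carry_out:
  motion:
    - [[0,-0.01,0.08],0]
    - [[0,0,0.08],0]
    - [[0,0,0.08],0]
    - [[0,0,0],0]

```text
time_s: 12.4
tool_pos: [579.7, -0.2, 129.3]
orientation: [-0.454, -3.108, 0.0]
contact_force: [1.4, -0.9, -3.1]
opening: 15.4
grasp_force: 78.2
```

>>> carry_out:
  motion:
    - [[0,0,0.08],0]
    - [[0,0,0.08],0]
    - [[0,0,0.08],0]
    - [[0,0,0],0]

```text
time_s: 12.73
tool_pos: [579.8, -0.2, 122.2]
orientation: [-0.454, -3.108, 0.0]
contact_force: [1.6, -1.9, -2.3]
opening: 15.5
grasp_force: 78.2
```

>>> carry_out:
  motion:
    - [[0,0,0.08],0]
    - [[0,0,0.08],0]
    - [[0,0,0.08],0]
    - [[0,0,0],0]

```text
time_s: 13.07
tool_pos: [580.0, -0.0, 115.0]
orientation: [-0.454, -3.109, -0.0]
contact_force: [1.4, -1.2, -2.3]
opening: 15.7
grasp_force: 78.2
```

>>> carry_out:
  motion:
    - [[0,0,0.08],0]
    - [[0,0,0.08],0]
    - [[0,0,0.08],0]
    - [[0,0,0],0]

```text
time_s: 13.4
tool_pos: [580.1, -0.1, 107.8]
orientation: [0.454, 3.108, 0.0]
contact_force: [4.1, -0.4, -2.7]
opening: 15.3
grasp_force: 78.0
```

>>> carry_out:
  motion:
    - [[0,0,0.08],0]
    - [[0,0,0.08],0]
    - [[0,0,0.08],0]
    - [[0,0,0],0]

```text
time_s: 13.73
tool_pos: [580.6, -0.4, 101.6]
orientation: [0.453, 3.107, -0.0]
contact_force: [2.7, -2.4, 1.4]
opening: 15.6
grasp_force: 78.8
```

>>> carry_out:
  motion:
    - [[0,0,0.08],0]
    - [[0,0,0.06],0]
    - [[0,0,0.06],0]
    - [[0,0,0],0]

```text
time_s: 14.07
tool_pos: [580.6, -0.4, 95.4]
orientation: [0.453, 3.107, -0.0]
contact_force: [4.1, -1.7, -1.3]
opening: 15.7
grasp_force: 78.3
```

```bash
python3 -c "
from h import *
s=manip.read_state();print(s['opening'],s['grasp_force'],s['contact_force'],s['ft_torque'])
plan([579.6,0.0,93])"
```

```text
15.661813552156067 78.34586262702942 [ 4.13613218 -1.715207   -1.33359738] [-0.29938618 -1.11171938 -0.05990348]
tcp [ 5.806e+02 -4.000e-01  9.540e+01] yawY 73.4 tilt [ 0.001 -0.    -1.   ] shift/30: [0.036 0.003 0.081] turn/.12: None
```

>>> carry_out:
  motion:
    - [[0,0,0.05],0]
    - [[0,0,0.05],0]
    - [[0,0,0],0]

```text
time_s: 14.32
tool_pos: [581.1, -0.4, 93.2]
orientation: [0.453, 3.106, -0.0]
contact_force: [1.1, -1.3, 10.7]
opening: 15.9
grasp_force: 79.8
```

>>> carry_out:
  motion:
    - [[0,0,0.04],0]
    - [[0,0,0],0]

```text
time_s: 14.48
tool_pos: [581.2, -0.4, 93.0]
orientation: [0.453, 3.106, -0.0]
contact_force: [-1.1, -2.2, 22.0]
opening: 15.7
grasp_force: 81.1
```

Stopped at z = 93.0 with 22 N, which is where the flange should seat. I'll ease off, open and lift, then check with the cameras.

>>> carry_out:
  motion:
    - [[0,0,-0.04],0]
    - [[0,0,0],0]

```text
time_s: 14.65
tool_pos: [581.1, -0.4, 93.2]
orientation: [0.453, 3.106, 0.0]
contact_force: [2.2, -2.8, 11.5]
opening: 15.5
grasp_force: 79.3
```

>>> carry_out:
  motion:
    - [[0,0,0],0]
    - [[0,0,0],0]
    - [[0,0,0],0]
    - [[0,0,0],0]
  hand: 0.5

```text
time_s: 14.98
tool_pos: [578.9, -0.0, 91.4]
orientation: [-0.453, -3.107, 0.0]
contact_force: [0.5, 0.1, 1.0]
opening: 42.7
grasp_force: 0.0
```

>>> carry_out:
  motion:
    - [[0,0,-0.3],0]
    - [[0,0,-0.7],0]
    - [[0,0,-1],0]
    - [[0,0,-1],0]
    - [[0,0,-1],0]

```text
time_s: 15.4
tool_pos: [579.4, -0.1, 213.6]
orientation: [-0.453, -3.108, 0.0]
contact_force: [0.5, 0.6, -0.2]
opening: 42.8
grasp_force: 0.0
```

>>> carry_out:
  motion:
    - [[0,-1,0],0]
    - [[0,-1,0],0]
    - [[0,-1,0],0]
    - [[0,-1,0],0]
    - [[0,-1,0],0]

```text
time_s: 15.82
tool_pos: [536.3, -145.0, 212.7]
orientation: [0.453, 3.109, 0.0]
contact_force: [-0.0, -0.0, 0.6]
opening: 42.8
grasp_force: 0.0
```

>>> carry_out:
  motion:
    - [[0,-1,0],0]
    - [[0,-0.5,0],0]
    - [[0,0,0],0]
    - [[0,0,0],0]

```text
time_s: 16.15
tool_pos: [523.9, -187.4, 212.5]
orientation: [0.457, 3.108, 0.001]
contact_force: [0.2, 0.4, 0.3]
opening: 42.6
grasp_force: 0.0
```

```bash
python3 -c "
from h import *
s=manip.read_state();print(s['time_s'],s['opening'],s['contact_force'],s['tool_pos'],abs(s['qvel']).max())
c=manip.capture('top');e=manip.capture('side')
np.savez('top7.npz',**{k:np.array(v) for k,v in c.items()})
for n,k in(('top',c),('side',e)):
    P=cloud(k).reshape(-1,3)
    d=np.hypot(P[:,0]-580,P[:,1]-1); 
    for lo,hi,r in((98,130,16),(87.5,95,16),(80,87.4,30)):
        q=P[(d<r)&(P[:,2]>lo)&(P[:,2]<hi)]; print(n,(lo,hi),len(q),np.median(q,0).round(1) if len(q) else '', np.percentile(q[:,2],95).round(1) if len(q) else '')
o=np.zeros((560,800,3),np.uint8)
o[:400,:400]=cv2.resize(c['img'][125:205,155:235+0,::-1],(400,400),interpolation=cv2.INTER_CUBIC)
o[:560,400:]=cv2.resize(e['img'][100:212,220:300,::-1],(400,560),interpolation=cv2.INTER_CUBIC)
cv2.imwrite('pics/z7.png',o)"
```

```text
16.15 42.64059915153265 [0.19959192 0.42449632 0.2939668 ] [ 523.94052727 -187.39835828  212.46989812] 0.03194053060581965
top (98, 130) 39 [580.   -0.6 118.4] 121.6
top (87.5, 95) 46 [578.   -1.6  90.9] 94.0
top (80, 87.4) 162 [578.4  -1.4  85.6] 87.1
side (98, 130) 11 [572.3  -1.5 112.8] 120.7
side (87.5, 95) 17 [5.704e+02 2.000e-01 9.150e+01] 93.4
side (80, 87.4) 75 [569.3 -15.4  86.1] 87.1
```

View pics/z7.png

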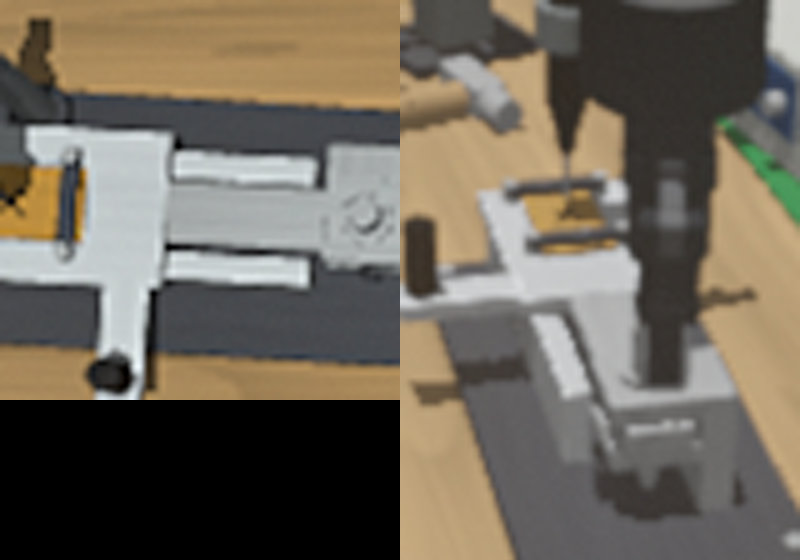

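The picture shows the flange flat on the fork and the nose through below it at (650,475), with the cross under the bit at (575,207). The grip top reads 118.4 mm (118 when seated), so I'm handing in.

```bash
python3 -c "
from rig import manip
print(manip.sign_off())"
```

```text
the job is handed in; nothing more can be done
None
```

I handed the job in at about 16 s of robot time: the cross is under the drill tip to within about 2 mm, the pin is seated with its flange on the fork, and the punch and burnisher were not touched; no verdict came back.

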